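Fit the control knob to the keyed transformer shaft and set it to zero

ROBOT

A 7-joint arm with a two-finger parallel gripper is mounted at the origin on the work surface. World frame = base frame: x ahead of the robot, y to its left, z up, the work surface at z = 0. Lengths are in m, angles in degrees, forces in N, time in s.
With the tool pointing down it reaches from about 0.4 to 0.85 m from the base axis. Payload 4.4 kg.
Tool frame: the origin (TCP) lies midway between the tips of the shut fingers; the grasp point (between the pads) lies 19 mm behind it (ctrl.pinch_z is the distance from the TCP to the grasp point, in m); z points along the fingers, x is the direction in which the jaws open and shut, and the axes are right-handed (so a half turn about z gives the same grasp; the last joint's range is limited). The gripper opens to 94 mm and grips with 3 to 60 N. Pads are 16 mm wide; open, the fingers measure 119 mm over their backs; the gripper's body (75 mm by 177 mm) begins 78 mm behind the grasp point.
Start: joints at [-77.739, 36.005, 2.206, 86.941, -1.547, 57.084, -1.146], TCP at [0.179, 0.625, 0.205] pointing down, gripper open.
Joint ranges: [-175.42, 175.42], [-21.48, 121.26], [-71.46, 75.88], [10.55, 141.38], [-63.04, 243.04], [13.31, 113.54], [-168.57, 168.57]. Speed limits (degrees/s): [147.25, 147.25, 180, 180, 180, 180, 180].

INTERFACE

Orientations are given as [roll, pitch, yaw] about the fixed x, y, z axes, in that order (R = Rz(yaw) Ry(pitch) Rx(roll)).
In Python, from cell import ctrl gives the robot as it stands.
- The arm moves only by the shell command python3 -m jog 'ROWS' [FORCE]. ROWS is JSON, a list of rows, each an object of numbers: "tx", "ty", "tz": the shift along the tool's x, y, z in units of 40 mm (1.0 is 40 mm); "turn": the turn about the tool's z in units of 6 degrees (1.0 is 6 degrees); "gripper": the closure, from 0 (fully open) to 1 (shut). A call has 1 to 20 rows; each row is the pose to reach, as a shift and turn from the pose commanded when the call began, along the tool's axes at that moment; what a row does not reach only later rows make up. A row lasts 1/12 s, in which the tool goes at most 41.7 mm and 7.16 degrees, less where a joint would pass 70% of its speed; a pose out of reach is approached as far as the arm can. A call with a gripper value outside its range is refused whole. The fingers move at their own pace and stop on an object; FORCE is the grip in N (left out, the last holds). Time passes only in rows, so rows that repeat a pose let the fingers close. It gives the time, the measured TCP pose, the force and the opening at its end, in the units of the state.
- ctrl.get_state(): the state, without advancing time (a new reading comes with each control period).
- ctrl.camera(name): name is "scene" or "top" or "wrist"; returns a dict with "img" (384x512x3 uint8, red, green, blue), "depth" (384x512 float32, m along the optical axis (not along the pixel's ray), 0 where there is no reading), "camera_matrix" (3x3 intrinsics, pixels), "k1" (the pictures are not rectified: a ray, as slopes to the right and down, at radius r is drawn at 1 + k1 r^2 times it, then the intrinsics apply), "R" (3x3) and "t" (3): a world point X has camera coordinates R X + t; the wrist camera has in their place "T_tool_cam" (4x4, takes a point from camera to tool coordinates, whose origin is the TCP and whose axes are the tool frame's). Camera axes: x right, y down, z forward; pixel columns grow to the right and rows downward; lengths in m; the calibration is good to about 2 mm. A picture is of the moment at which its call begins: read the wrist's pose just before it.
- ctrl.sign_off(): hands the job in, once; it reports no verdict.
Trained networks look in a picture, given as the dict that the camera call returned (one of the last four; its "shot" number tells which), for a name from the list of things; names that differ only in an ending like _2 or _b are one class to them, and where a whole thing is asked for, a point or a joint stands for the part that bears it (a point fixed in the world has none). Each returns a list of dicts, best first, with "confidence" (0 to 1); they miss things now and then, are a little off and sometimes report something else, mostly with a low value. They report only what shows in the picture. A call takes as long as a camera call. They do not tell look-alikes from the thing itself.
- ctrl.boxes_of(picture, target): "position" ([x, y, z] in m, in the coordinates of the camera as it stood for that picture, good to about 4 mm: the middle of the surface that is visible of it).
- ctrl.pinpoint(picture, target): "position" ([x, y, z] in m, in the coordinates of the camera as it stood for that picture, good to about 4 mm: a listed point, or the origin of a listed thing).
The state is a dict: "time": time; "joints": joint angles; "joint_vel": joint speeds; "effort": joint torques, N m; "ee_pos": TCP position; "tool_rot": TCP orientation; "force": force on the tool from outside, world axes, zero at the start; "torque": the same for the moment, N m; "width": opening from 0.0 (shut) to 1.0 (fully open).
Only numpy, scipy, OpenCV 4.12 (cv2) and the standard library are available. Lean on these libraries where they do the work, as an engineer would, in place of code of your own. Each camera call takes 0.05 s, during which the arm holds its last target.

TASK

Fit the loose white control knob onto the keyed shaft on top of the blue bench transformer: set it over the shaft, press lightly and turn it until its keyway drops over the key and it sits fully home. Then turn the fitted knob until its red pointer stands at the red zero mark and let go of it. Leave the other things on the bench where they are.

Things in the scene. Friction and masses are not known exactly. Their poses are not given: they have to be found in the camera images.
- knob: Loose white plastic knob, about 140 g, standing upright, bore down; origin at the centre of its underside, z up, x to the side of its red pointer. Round skirt 68 mm across and 14 mm high, then a hub 42 mm across up to 32 mm, then a grip bar 66 mm long (along x) and 20 mm wide (along y) from 32 to 70 mm above the underside.
- knob_grip (a point): Centre of the knob's grip bar, on the knob's axis, 55 mm above its underside; same axes as the knob. Take the bar across its 20 mm width (along y), from above.
- knob_base (a point): Centre of the knob's underside, the mouth of a round blind bore 17 mm across and 28 mm deep; same axes as the knob. One keyway, 8 mm wide, reaches out to 14.5 mm from the axis along the bore's whole depth, on the pointer's side (+x).
- knob_pointer (a point): Tip of the knob's red pointer, 40 mm from the knob's axis along its x, level with the underside.
- transformer: Blue bench transformer, a box 170 (x) by 150 (y) by 90 mm high, fixed; origin under its centre, z up, -x towards its zero mark. A keyed shaft stands upright at the centre of its top. The shaft turns both ways against a stiff drag of 0.2 N m and stays where it is left.
- seat (a point): Point on the shaft's axis at the top of a dark steel collar (40 mm across), 92 mm above the bench, on which the knob's underside rests when fully home; axes of the transformer. The brass key on the shaft is 5 mm wide, reaches out to 12.5 mm from the axis and from this point up to 12 mm above it: a knob whose keyway misses it stops 12 mm short of home.
- shaft_tip (a point): Top of the steel shaft, 26 mm above the seat (fixed point, does not turn). Shaft 15 mm thick, its top 7 mm tapering to 8 mm. The keyway must be within about 8 degrees of the key to drop. Which way the key points is not reported: seen from above it is between 29 and 97 degrees clockwise of the direction from shaft to zero mark.
- zero_mark (a point): Inner end of the red zero line on the transformer's dial, 40 mm from the shaft's axis (to the transformer's -x), level with the seat. The tip of the pointer stands over it when the fitted knob is at zero.
- breadboard: Purple plastic breadboard, 165 x 55 x 9 mm, loose; origin at the centre of its underside. Leave alone.
- oscillator: Silver oven crystal oscillator can, 55 x 55 x 26 mm, loose; origin under its centre. Leave alone.
- clip: Large nickel-plated crocodile clip, about 90 mm long (x), 26 mm high, loose; origin under its middle. Leave alone.
- trimmer: Blue ceramic trimmer pot housing, 62 x 62 x 27 mm, loose; origin under its centre. Leave alone.
There are look-alikes about, which are no part of the job. What is meant by the knob is not black or green, and is the smaller of those in its own colour.

How it is judged (in metres and radians):
On the way, in this order (a step that is already met when the one before it is completed fails the run):
1. the knob is fully home on the keyed shaft (z of knob_base in the frame of seat below 0.003 m and horizontal distance between knob_base and seat below 0.004 m and angle between knob_base's own z axis and vertical below 0.07 rad), for 0.2 s.
2. the fitted knob is turned so that its pointer stands at the zero mark (z of knob_base in the frame of seat below 0.003 m and horizontal distance between knob_base and seat below 0.004 m and horizontal distance between knob_pointer and zero_mark below 0.007 m), for 0.2 s.
At the end, for the whole second after the job is handed in: The knob is home on the shaft (underside within 3 mm of the collar, within 4 mm of the axis, upright within 4 degrees), its pointer tip within 7 mm of the zero mark (about 10 degrees), at rest and released (all of step 2 and z of knob_base in the frame of seat above -0.003 m and angle between knob_base's own z axis and vertical below 0.07 rad and linear speed of knob below 0.02 m/s); the robot touches nothing.
It fails at once if a bystander (breadboard, oscillator, clip, trimmer) is moved by more than 30 mm (distance of any of breadboard, oscillator, clip, trimmer from where it was at the start of the episode above 0.03 m).
It also fails if it takes over 51 s, if anything falls off the work surface, if the arm or the gripper's body presses on something with over 40 N, if the wrist force passes 120 N, or if a joint passes its speed limit or range.

## Working session

There is one attempt and no reset: what is moved stays moved. The work goes in short steps, Python scripts to look and compute and a shell command to move; the robot and the scene stay as the last step left them, time stands still between calls to the robot, and variables do not carry over. Pictures are saved under pics/ and viewed, and the job is handed in when it is done.

```bash
ls; mkdir -p pics
python3 - <<'E'
from cell import ctrl
import cv2
print(ctrl.get_state())
for n in("scene","top","wrist"):
    p=ctrl.camera(n); cv2.imwrite(f"pics/{n}0.png",p["img"][:,:,::-1])
    print(n,p["camera_matrix"].tolist(),p["k1"],p.get("R"),p.get("t"),p.get("T_tool_cam"))
    for tgt in("knob","transformer","knob_grip","knob_pointer","zero_mark","shaft_tip","seat"):
        for d in ctrl.pinpoint(p,tgt)[:5]:
            q=d["position"]
            w=(p["R"].T@(q-p["t"])).round(4) if "R" in p else q
            print(tgt,d["confidence"],w)
E
```

```text
pics
{'time': 0.0, 'joints': array([-77.73760873,  36.05597954,   2.20265803,  86.99290107,
        -1.54723351,  57.08460593,  -1.14493638]), 'joint_vel': array([ 0.0176772 , -0.01153405,  0.0192082 ,  0.12163555, -0.05120189,
       -0.09947736,  0.09516699]), 'effort': array([ 8.93680317e-04, -5.49739087e+01,  1.14330176e+00, -1.86620110e+01,
       -5.24754985e-02,  2.38534226e-02,  1.24983371e-04]), 'ee_pos': array([0.17931171, 0.62411035, 0.20460467]), 'tool_rot': array([1.79998994e+02, 1.03806895e-01, 7.39683842e+01]), 'force': array([-0.3188326 , -0.54983697, -0.46202691]), 'torque': array([ 0.06829448, -0.03928359,  0.02886851]), 'width': 1.0014625919912448}
scene [[396.07008044058176, 0.0, 253.52794250166423], [0.0, 396.07008044058176, 189.40004090600087], [0.0, 0.0, 1.0]] 0.02627639824125776 [[ 0.76900375  0.63892957 -0.02005592]
 [ 0.40648592 -0.51297157 -0.75606174]
 [-0.49335832  0.57326187 -0.65419294]] [-0.45974501 -0.18453578  1.63955849] None
knob 0.93 [0.4994 0.1202 0.0008]
knob 0.84 [0.6518 0.2552 0.0014]
knob 0.62 [0.5072 0.2378 0.0024]
knob 0.59 [ 3.735e-01  2.4
[... 1285 characters left out ...]
knob_pointer 0.77 [ 0.4808  0.0918 -0.005 ]
knob_pointer 0.58 [ 0.3607  0.2947 -0.0031]
knob_pointer 0.57 [ 0.6746  0.3084 -0.0021]
zero_mark 0.94 [ 0.4838 -0.101   0.0867]
shaft_tip 0.58 [ 0.5269 -0.1032  0.1162]
seat 0.74 [ 0.534   0.4417 -0.004 ]
seat 0.6 [ 0.5276 -0.0983  0.0916]
wrist [[324.3547532533647, 0.0, 254.23954387949988], [0.0, 324.3547532533647, 196.03216154117976], [0.0, 0.0, 1.0]] -0.08198230338956519 None None [[ 9.99999769e-01  6.60631651e-04 -1.58046351e-04  5.13396615e-04]
 [-5.98268546e-04  9.66764936e-01  2.55666189e-01 -7.48633558e-02]
 [ 3.21694847e-04 -2.55666036e-01  9.66765108e-01 -1.79826021e-01]
 [ 0.00000000e+00  0.00000000e+00  0.00000000e+00  1.00000000e+00]]
```

View pics/scene0.png

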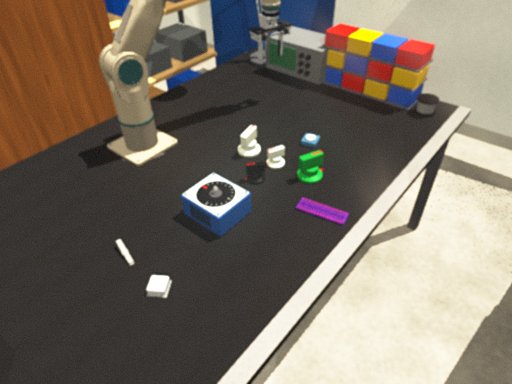

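View pics/top0.png

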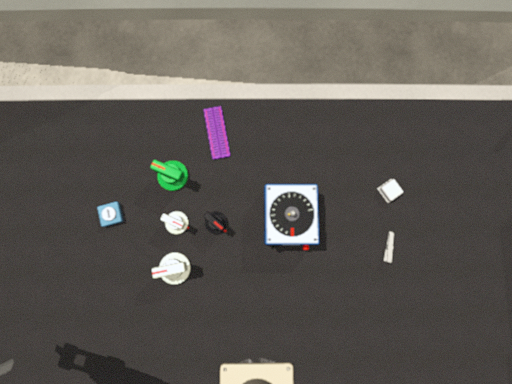

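Candidates in the top view: small white knob (177,222), large white knob (174,268), black (216,222) and green (172,176). By the description, it's the small white one at (177,222). I'll check it in a close crop.

Run:
```python
import cv2,numpy as np
a=cv2.imread("pics/top0.png");b=cv2.imread("pics/scene0.png")
c=lambda im,x,y,w,s:cv2.resize(im[y-w:y+w,x-w:x+w],(s,s),interpolation=cv2.INTER_CUBIC)
cv2.imwrite("pics/crop0.png",np.hstack([c(a,180,240,50,390),c(a,292,214,25,390)]))
cv2.imwrite("pics/crop1.png",np.hstack([c(b,270,155,30,390),c(b,216,195,30,390)]))
```

```text
(no output)
```

View pics/crop0.png

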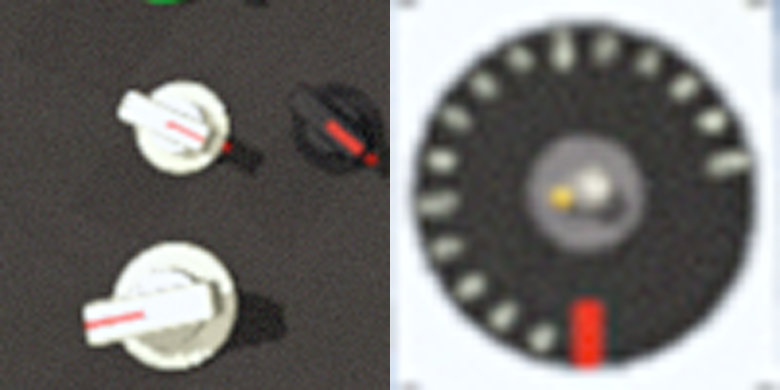

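View pics/crop1.png

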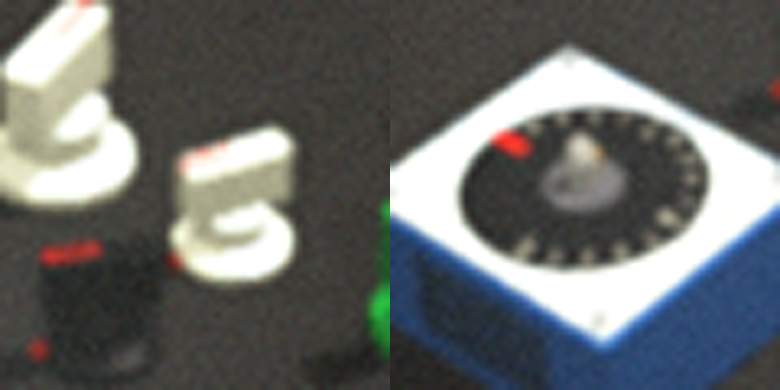

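```bash
python3 -m jog '[{"tx":-3.5,"ty":5.3,"turn":-7},{"tx":-3.5,"ty":5.3,"turn":-7},{"tx":-3.5,"ty":5.3,"turn":-7},{"tx":-7,"ty":10.6,"turn":-13.8},{"tx":-7,"ty":10.6,"turn":-13.8},{"tx":-7,"ty":10.6,"turn":-13.8},{"tx":-7,"ty":10.6,"turn":-13.8},{"tx":-7,"ty":10.6,"turn":-13.8},{"tx":-7,"ty":10.6,"turn":-13.8},{"tx":-7,"ty":10.6,"turn":-13.8},{"tx":-7,"ty":10.6,"turn":-13.8},{"tx":-7,"ty":10.6,"turn":-13.8},{"tx":-7,"ty":10.6,"turn":-13.8},{"tx":-7,"ty":10.6,"turn":-13.8},{"tx":-7,"ty":10.6,"turn":-13.8},{"tx":-7,"ty":10.6,"turn":-13.8},{"tx":-7,"ty":10.6,"turn":-13.8}]'
cat > h.py <<'E'
import numpy as np,cv2
from scipy.spatial.transform import Rotation as Ro
from cell import ctrl
def shot(n):
    s=ctrl.get_state(); p=ctrl.camera(n)
    if n=="wrist":
        T=np.eye(4);T[:3,:3]=Ro.from_euler('xyz',s["tool_rot"],degrees=True).as_matrix();T[:3,3]=s["ee_pos"]
        M=T@p["T_tool_cam"]; p["Rcw"]=M[:3,:3];p["c"]=M[:3,3]
    else: p["Rcw"]=p["R"].T;p["c"]=-p["R"].T@p["t"]
    return s,p
def w(p,q): return p["Rcw"]@np.array(q)+p["c"]
def ray(p,u,v,z):
    K=p["camera_matrix"];d=np.array([(u-K[0,2])/K[0,0],(v-K[1,2])/K[1,1]]);x=d.copy()
    for _ in range(20): x=d/(1+p["k1"]*(x@x))
    r=p["Rcw"]@np.array([x[0],x[1],1.]);return p["c"]+r*(z-p["c"][2])/r[2]
def proj(p,X):
    c=p["Rcw"].T@(np.array(X)-p["c"]);x=c[:2]/c[2];x=x*(1+p["k1"]*(x@x));K=p["camera_matrix"]
    return np.array([K[0,0]*x[0]+K[0,2],K[1,1]*x[1]+K[1,2]])
E
python3 - <<'E'
from h import *
s,p=shot("wrist");print(s["ee_pos"],s["tool_rot"],s["joints"],s["time"])
cv2.imwrite("pics/w1.png",p["img"][:,:,::-1])
for t in("knob","knob_grip","knob_pointer","knob_base"):
    for d in ctrl.pinpoint(p,t): print(t,d["confidence"],w(p,d["position"]).round(4),proj(p,w(p,d["position"])).round())
s,p=shot("top")
h=cv2.cvtColor(p["img"],cv2.COLOR_RGB2HSV)[190:240,265:320]
m=(h[...,0]>15)&(h[...,0]<32)&(h[...,1]>110)&(h[...,2]>100)
v,u=np.nonzero(m);print(len(u));k=ray(p,u.mean()+265,v.mean()+190,.104)
for t in("shaft_tip","seat","zero_mark","transformer"):
    for d in ctrl.pinpoint(p,t)[:1]: print(t,d["confidence"],w(p,d["position"]).round(4))
print("key",k,[proj(p,(x,-.101,.092)) for x in(.52,.525,.53)],u+265,v+190)
E
```

```text
[0.17950067 0.62475188 0.20547808] [-1.79998416e+02 -1.57663783e-03  7.39680610e+01] [-77.73759091  36.00526924   2.20573332  86.93945194  -1.54626086
  57.08336133  -1.14449551] 1.2
3
shaft_tip 0.57 [ 0.5255 -0.1059  0.1162]
seat 0.91 [ 0.5254 -0.099   0.0889]
zero_mark 0.87 [ 0.485  -0.0984  0.0895]
transformer 0.75 [ 0.5084  0.2363 -0.0011]
key [ 0.52096176 -0.08891999  0.104     ] [array([292.54743279, 215.02783887]), array([292.50369448, 213.23884954]), array([292.45996762, 211.45269591])] [288 289 289] [214 214 215]schema error: expected keys tx, ty, tz, turn, gripper
```

View pics/w1.png

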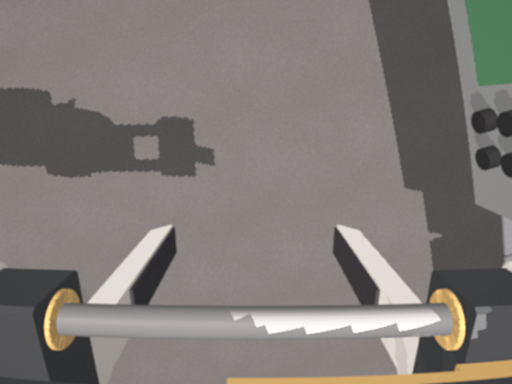

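The wrist view shows only bare bench between the fingers. The jog call was refused because every row needs all five keys.

```bash
python3 -m jog '[{"tx":-3.5,"ty":5.3,"tz":0,"turn":-7,"gripper":0},{"tx":-3.5,"ty":5.3,"tz":0,"turn":-7,"gripper":0},{"tx":-3.5,"ty":5.3,"tz":0,"turn":-7,"gripper":0},{"tx":-3.5,"ty":5.3,"tz":0,"turn":-7,"gripper":0},{"tx":-7,"ty":10.6,"tz":0,"turn":-13.8,"gripper":0},{"tx":-7,"ty":10.6,"tz":0,"turn":-13.8,"gripper":0},{"tx":-7,"ty":10.6,"tz":0,"turn":-13.8,"gripper":0},{"tx":-7,"ty":10.6,"tz":0,"turn":-13.8,"gripper":0},{"tx":-7,"ty":10.6,"tz":0,"turn":-13.8,"gripper":0},{"tx":-7,"ty":10.6,"tz":0,"turn":-13.8,"gripper":0},{"tx":-7,"ty":10.6,"tz":0,"turn":-13.8,"gripper":0},{"tx":-7,"ty":10.6,"tz":0,"turn":-13.8,"gripper":0},{"tx":-7,"ty":10.6,"tz":0,"turn":-13.8,"gripper":0},{"tx":-7,"ty":10.6,"tz":0,"turn":-13.8,"gripper":0},{"tx":-7,"ty":10.6,"tz":0,"turn":-13.8,"gripper":0},{"tx":-7,"ty":10.6,"tz":0,"turn":-13.8,"gripper":0},{"tx":-7,"ty":10.6,"tz":0,"turn":-13.8,"gripper":0}]'
python3 - <<'E'
from h import *
s,p=shot("wrist");print(s["ee_pos"],s["tool_rot"],s["joints"],s["time"])
cv2.imwrite("pics/w2.png",p["img"][:,:,::-1])
for t in("knob","knob_grip","knob_pointer","knob_base"):
    for d in ctrl.pinpoint(p,t): print(t,d["confidence"],w(p,d["position"]).round(4),proj(p,w(p,d["position"])).round())
E
```

```text
time: 3.12
ee_pos: [0.5082, 0.2409, 0.2057]
tool_rot: [180.0, -0.0, 157.0]
force: [-0.2, 0.3, 0.1]
width: 1.001
[0.50818272 0.24087134 0.2056505 ] [ 1.79959760e+02 -4.45084808e-02  1.56973274e+02] [-15.12613231  29.74233378 -19.71125283 100.81489243  12.26052135
  51.54716747 116.87240484] 3.1167
knob 0.94 [0.3674 0.2408 0.0026] [364. 128.]
knob 0.72 [0.5072 0.2429 0.0023] [255. 175.]
knob 0.68 [0.6435 0.254  0.0013] [159. 224.]
knob 0.62 [0.5057 0.1185 0.0039] [213.  75.]
knob_grip 0.78 [0.653  0.253  0.0797] [130. 252.]
knob_grip 0.73 [0.3727 0.2469 0.0754] [386. 140.]
knob_grip 0.65 [0.5058 0.2346 0.0553] [253. 177.]
knob_grip 0.62 [0.5057 0.1193 0.0523] [207.  70.]
knob_pointer 0.9 [0.4902 0.2032 0.001 ] [255. 139.]
knob_pointer 0.7 [ 3.597e-01  2.907e-01 -3.000e-04] [382. 164.]
knob_pointer 0.64 [4.805e-01 8.860e-02 1.000e-04] [223.  40.]
knob_base 0.9 [ 6.462e-01  2.546e-01 -3.000e-04] [158. 225.]
knob_base 0.75 [0.505  0.2414 0.001 ] [256. 173.]
knob_base 0.65 [ 0.503   0.1236 -0.0011] [217.  78.]
knob_base 0.61 [0.3747 0.2414 0.0031] [358. 131.]
```

View pics/w2.png

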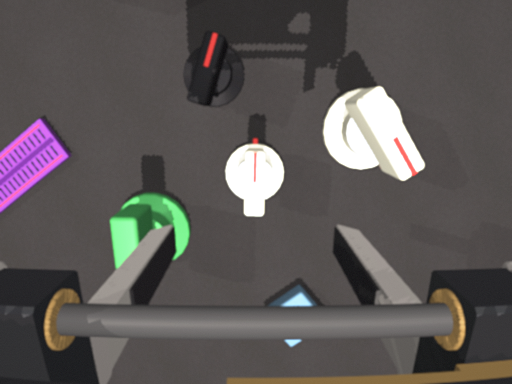

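The small white knob (skirt centre about 255,173) is centred, with its bar along the image column, so it's aligned with the jaws. Green (150,235) and large white (370,130) are clear of the fingers. I'll refine the axis from the skirt outline.

Run:
```python
from h import *
from scipy.optimize import least_squares
s,p=shot("wrist")
im=p["img"].astype(int);m=(im.min(2)>110)
m[:, :200]=0;m[:,300:]=0;m[:130]=0;m[225:]=0
pts=[]
for v in range(143,190):
    u=np.nonzero(m[v])[0]
    if len(u): pts+= [ray(p,u.min(),v,.014)[:2],ray(p,u.max(),v,.014)[:2]]
P=np.array(pts)
f=lambda q:np.hypot(P[:,0]-q[0],P[:,1]-q[1])-q[2]
r=least_squares(f,[.506,.24,.034],loss="soft_l1",f_scale=.001);print(r.x,np.abs(r.fun).mean())
# red line on top of bar z=.07 and tip
red=(im[...,0]>130)&(im[...,1]<110)&m.astype(bool)*0==0
red=(im[...,0]-im[...,1]>50);red[:, :230]=0;red[:,280:]=0;red[:130]=0;red[230:]=0
v,u=np.nonzero(red);print(u.min(),u.max(),v.min(),v.max())
t=v<148;X=ray(p,u[t].mean(),v[t].mean(),.003);d=X[:2]-r.x[:2];print("tip",X,np.degrees(np.arctan2(d[1],d[0])))
b=v>152;A=np.array([ray(p,a,c,.07)[:2] for a,c in zip(u[b],v[b])]);d=np.linalg.svd(A-A.mean(0))[2][0];print("bar",A.mean(0),np.degrees(np.arctan2(d[1],d[0])))
```

```text
[0.50604688 0.23773506 0.0342966 ] 0.00023453105856187885
253 259 138 182
tip [0.49110675 0.20491534 0.003     ] -114.47589147978651
bar [0.49819651 0.22101615] 65.550739115593
```

```bash
python3 -m jog '[{"tx":0.02,"ty":-0.095,"tz":1,"turn":0.25,"gripper":0},{"tx":0.02,"ty":-0.095,"tz":2,"turn":0.25,"gripper":0},{"tx":0.02,"ty":-0.095,"tz":3,"turn":0.25,"gripper":0},{"tx":0.02,"ty":-0.095,"tz":3.7,"turn":0.25,"gripper":0},{"tx":0.02,"ty":-0.095,"tz":4.1,"turn":0.25,"gripper":0},{"tx":0.02,"ty":-0.095,"tz":4.19,"turn":0.25,"gripper":0},{"tx":0.02,"ty":-0.095,"tz":4.19,"turn":0.25,"gripper":0},{"tx":0.02,"ty":-0.095,"tz":4.19,"turn":0.25,"gripper":0.8},{"tx":0.02,"ty":-0.095,"tz":4.19,"turn":0.25,"gripper":1},{"tx":0.02,"ty":-0.095,"tz":4.19,"turn":0.25,"gripper":1},{"tx":0.02,"ty":-0.095,"tz":4.19,"turn":0.25,"gripper":1},{"tx":0.02,"ty":-0.095,"tz":4.19,"turn":0.25,"gripper":1},{"tx":0.02,"ty":-0.095,"tz":4.19,"turn":0.25,"gripper":1},{"tx":0.02,"ty":-0.095,"tz":4.19,"turn":0.25,"gripper":1},{"tx":0.02,"ty":-0.095,"tz":4.19,"turn":0.25,"gripper":1},{"tx":0.02,"ty":-0.095,"tz":4.19,"turn":0.25,"gripper":1}]' 40
```

```text
time: 4.75
ee_pos: [0.5074, 0.2354, 0.0378]
tool_rot: [-180.0, -0.0, 155.3]
force: [0.4, 0.4, -0.6]
width: 0.396
```

```bash
python3 -m jog '[{"tx":0,"ty":0,"tz":0,"turn":0,"gripper":1},{"tx":0,"ty":0,"tz":0,"turn":0,"gripper":1},{"tx":0,"ty":0,"tz":0,"turn":0,"gripper":1},{"tx":0,"ty":0,"tz":0,"turn":0,"gripper":1},{"tx":0,"ty":0,"tz":0,"turn":0,"gripper":1},{"tx":0,"ty":0,"tz":0,"turn":0,"gripper":1}]' 40
python3 - <<'E'
from h import *
s,p=shot("wrist");print(s["ee_pos"],s["tool_rot"],s["joints"],s["width"],s["force"],s["time"])
cv2.imwrite("pics/w3.png",p["img"][:,:,::-1])
for t in("knob","knob_grip","knob_pointer","knob_base"):
    for d in ctrl.pinpoint(p,t): print(t,d["confidence"],w(p,d["position"]).round(4),proj(p,w(p,d["position"])).round())
E
```

```text
time: 5.25
ee_pos: [0.5072, 0.2354, 0.0378]
tool_rot: [-180.0, -0.0, 155.3]
force: [0.9, -0.5, -0.6]
width: 0.211
[0.50724248 0.23542711 0.03781359] [-1.79995303e+02 -1.67125660e-02  1.55271027e+02] [-18.91333031  42.87065501 -13.73183016 108.94540923  18.61793769
  30.35010501 109.99189935] 0.21060296607305234 [ 0.88009165 -0.54634942 -0.59753078] 5.25
knob 0.76 [0.509  0.2418 0.0018] [255. 228.]
knob 0.76 [0.3722 0.2411 0.0045] [439. 147.]
knob 0.67 [0.5069 0.1182 0.0027] [176.  58.]
knob 0.67 [ 0.6442  0.2558 -0.0011] [107. 308.]
knob_grip 0.87 [0.507  0.1191 0.053 ] [152.  44.]
knob_grip 0.71 [0.5086 0.2356 0.0555] [251. 253.]
knob_pointer 0.72 [ 0.3561  0.2906 -0.002 ] [472. 200.]
knob_pointer 0.67 [ 0.4905  0.2032 -0.0015] [256. 167.]
knob_pointer 0.59 [0.6749 0.3057 0.003 ] [107. 370.]
knob_base 0.96 [5.025e-01 1.224e-01 5.000e-04] [185.  62.]
knob_base 0.95 [0.647  0.2557 0.0019] [102. 311.]
knob_base 0.65 [0.3739 0.241  0.0033] [435. 148.]
```

View pics/w3.png

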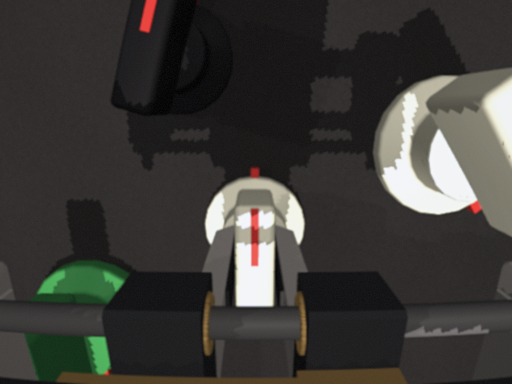

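The bar is held: the opening of 0.21 is about 20 mm, and the red tip is at (255,172). Next I lift and carry it part of the way, to look at the shaft and key with the wrist camera.

```bash
python3 -m jog '[{"tx":0,"ty":0,"tz":-0.5,"turn":0,"gripper":1},{"tx":0,"ty":0,"tz":-1.3,"turn":0,"gripper":1},{"tx":0,"ty":0,"tz":-2.2,"turn":0,"gripper":1},{"tx":0,"ty":0,"tz":-3.1,"turn":0,"gripper":1},{"tx":-0.2,"ty":-0.4,"tz":-3.9,"turn":0,"gripper":1},{"tx":-0.7,"ty":-1.2,"tz":-3.9,"turn":0,"gripper":1},{"tx":-1.1,"ty":-2,"tz":-3.9,"turn":0,"gripper":1},{"tx":-1.6,"ty":-2.8,"tz":-3.9,"turn":0,"gripper":1},{"tx":-2,"ty":-3.6,"tz":-3.9,"turn":0,"gripper":1},{"tx":-2.4,"ty":-4.3,"tz":-3.9,"turn":0,"gripper":1},{"tx":-2.7,"ty":-4.8,"tz":-3.9,"turn":0,"gripper":1},{"tx":-2.76,"ty":-4.92,"tz":-3.9,"turn":0,"gripper":1},{"tx":-2.76,"ty":-4.92,"tz":-3.9,"turn":0,"gripper":1},{"tx":-2.76,"ty":-4.92,"tz":-3.9,"turn":0,"gripper":1}]' 40
python3 - <<'E'
from h import *
s,p=shot("wrist");print(s["ee_pos"],s["tool_rot"],s["joints"],s["width"],s["force"],s["time"])
cv2.imwrite("pics/w4.png",p["img"][:,:,::-1]);np.save("w4.npy",p["img"])
for t in("shaft_tip","seat","zero_mark","knob_grip","knob_pointer","knob_base"):
    for d in ctrl.pinpoint(p,t)[:2]: print(t,d["confidence"],w(p,d["position"]).round(4),proj(p,w(p,d["position"])).round())
E
```

```text
time: 6.67
ee_pos: [0.5252, 0.0113, 0.1938]
tool_rot: [180.0, -0.0, 155.3]
force: [-0.0, 1.3, -0.3]
width: 0.21
[0.52523545 0.01133814 0.19382117] [ 1.79951254e+02 -2.93490794e-02  1.55277172e+02] [  9.14608963  27.61176413 -19.42401783 107.17563464  12.04738536
  47.202959   138.82097681] 0.20977205875869112 [-0.04974047  1.25487494 -0.31348343] 6.6667
shaft_tip 0.86 [ 0.5241 -0.0984  0.1194] [193.  75.]
seat 0.82 [ 0.525  -0.1023  0.0931] [196.  74.]
zero_mark 0.78 [ 0.4826 -0.0994  0.0918] [244.  55.]
knob_grip 0.98 [0.5093 0.1176 0.0528] [307. 266.]
knob_grip 0.94 [0.5239 0.0137 0.2136] [257. 256.]
knob_pointer 0.92 [4.775e-01 9.160e-02 1.000e-04] [317. 218.]
knob_pointer 0.7 [ 0.5097 -0.0214  0.1541] [254. 167.]
knob_base 0.9 [0.6486 0.2555 0.0024] [246. 366.]
knob_base 0.73 [0.3718 0.2358 0.0012] [430. 280.]
```

View pics/w4.png

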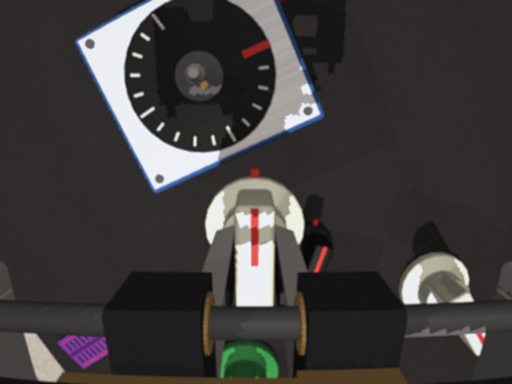

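The dial is at the upper left, with the collar at (199,76), the brass key near (205,85) and the zero line at (257,48). I'll measure the axis, the key angle and the held knob's offset from the same picture.

Run:
```python
from h import *
from scipy.optimize import least_squares
s,p=shot("wrist")
im=p["img"];cv2.imwrite("pics/c4.png",cv2.resize(im[45:110,165:275,::-1],None,fx=7,fy=7,interpolation=cv2.INTER_CUBIC))
h=cv2.cvtColor(im,cv2.COLOR_RGB2HSV)[:130,120:290].astype(int)
m=(h[...,0]>8)&(h[...,0]<32)&(h[...,1]>110)&(h[...,2]>90)
v,u=np.nonzero(m);k=u<110;u=u[k]+120;v=v[k];print(list(zip(u,v)))
K=ray(p,u.mean(),v.mean(),.104)
# collar: gray > dial
g=im.max(2)[:150].astype(int)
pts=[];c=np.array([199.,76.])
for a in np.arange(0,360,6):
    d=np.array([np.cos(np.radians(a)),np.sin(np.radians(a))]);rr=np.arange(18,36,.25)
    q=[cv2.getRectSubPix(im.max(2).astype(np.float32),(1,1),tuple(c+d*r))[0,0] for r in rr]
    q=np.convolve(q,np.ones(4)/4,'same');gr=q[8:]-q[:-8];i=np.argmin(gr[2:-2])+2
    pts.append(ray(p,*(c+d*rr[i+4]),.092)[:2])
P=np.array(pts)
f=lambda q:np.hypot(P[:,0]-q[0],P[:,1]-q[1])-.02
r=least_squares(f,[.525,-.1],loss="soft_l1",f_scale=.001);print("axis",r.x,np.median(np.abs(r.fun)))
d=K[:2]-r.x;print("key",K,np.hypot(*d),np.degrees(np.arctan2(d[1],d[0])))
i2=im.astype(int);red=(i2[...,0]-i2[...,1]>60);red[:30]=0;red[65:]=0;red[:,:225]=0;red[:,280:]=0
v,u=np.nonzero(red);Z=np.array([ray(p,a,b,.092)[:2] for a,b in zip(u,v)]);zc=Z.mean(0)-r.x;print("zero dir",np.degrees(np.arctan2(zc[1],zc[0])),np.hypot(*zc))
# held knob skirt
zb=s["ee_pos"][2]-.0378+.014
mm=(i2.min(2)>100);P2=[]
for v in range(182,226):
    u=np.nonzero(mm[v,195:315])[0]+195
    if len(u):P2+=[ray(p,u.min(),v,zb)[:2],ray(p,u.max(),v,zb)[:2]]
P2=np.array(P2);f=lambda q:np.hypot(P2[:,0]-q[0],P2[:,1]-q[1])-.034
r2=least_squares(f,s["ee_pos"][:2],loss="soft_l1",f_scale=.001);o=r2.x-s["ee_pos"][:2]
y=np.radians(s["tool_rot"][2]);tx=np.array([np.cos(y),np.sin(y)]);ty=np.array([np.sin(y),-np.cos(y)])
print("knob",r2.x,"offset tool",o@tx,o@ty,np.median(np.abs(r2.fun)))
```

```text
[(np.int64(204), np.int64(80)), (np.int64(205), np.int64(80)), (np.int64(203), np.int64(81)), (np.int64(204), np.int64(81)), (np.int64(205), np.int64(81)), (np.int64(206), np.int64(81)), (np.int64(202), np.int64(82)), (np.int64(203), np.int64(82)), (np.int64(204), np.int64(82)), (np.int64(205), np.int64(82)), (np.int64(206), np.int64(82)), (np.int64(207), np.int64(82)), (np.int64(201), np.int64(83)), (np.int64(202), np.int64(83)), (np.int64(203), np.int64(83)), (np.int64(204), np.int64(83)), (np.int64(205), np.int64(83)), (np.int64(206), np.int64(83)), (np.int64(207), np.int64(83)), (np.int64(208), np.int64(83)), (np.int64(200), np.int64(84)), (np.int64(201), np.int64(84)), (np.int64(202), np.int64(84)), (np.int64(203), np.int64(84)), (np.int64(204), np.int64(84)), (np.int64(205), np.int64(84)), (np.int64(206), np.int64(84)), (np.int64(207), np.int64(84)), (np.int64(208), np.int64(84)), (np.int64(201), np.int64(85)), (np.int64(202), np.int64(85)), (np.int64(203), np.int64(85)), (np.int64(204), np.int64(85)), (np.int64(205), np.int64(85)), (np.int64(206), np.int64(85)), (np.int64(207), np.int64(85)), (np.int64(208), np.int64(85)), (np.int64(202), np.int64(86)), (np.int64(203), np.int64(86)), (np.int64(204), np.int64(86)), (np.int64(205), np.int64(86)), (np.int64(206), np.int64(86)), (np.int64(207), np.int64(86)), (np.int64(203), np.int64(87)), (np.int64(204), np.int64(87)), (np.int64(205), np.int64(87)), (np.int64(206), np.int64(87)), (np.int64(207), np.int64(87)), (np.int64(205), np.int64(88)), (np.int64(206), np.int64(88))]
axis [ 0.52344783 -0.10083555] 0.00026335396126531303
key [ 0.52115734 -0.09090759  0.104     ] 0.010188752724946265 102.99141401406837
zero dir 179.16400520041222 0.051471264967669905
knob [0.52571796 0.01414673] offset tool 0.0007599919421895014 0.0026100959410741 0.0004105316311928259
```

View pics/c4.png

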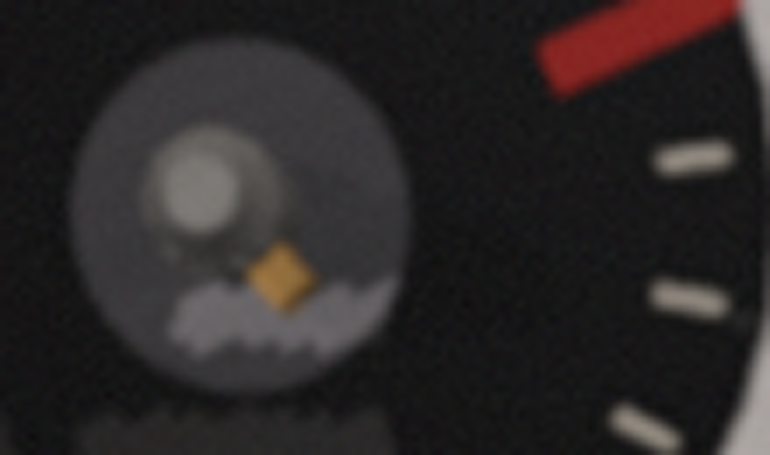

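Key at about 103°, zero direction at about 179.5°. I'll turn the knob so its keyway faces the key while moving over the shaft.

```bash
python3 -m jog '[{"tx":-0.1,"ty":-0.2,"tz":0,"turn":1.1,"gripper":1},{"tx":-0.2,"ty":-0.4,"tz":0,"turn":2.2,"gripper":1},{"tx":-0.3,"ty":-0.6,"tz":0,"turn":3.3,"gripper":1},{"tx":-0.4,"ty":-0.9,"tz":0,"turn":4.4,"gripper":1},{"tx":-0.5,"ty":-1.2,"tz":0,"turn":5.5,"gripper":1},{"tx":-0.6,"ty":-1.5,"tz":0,"turn":6.6,"gripper":1},{"tx":-0.7,"ty":-1.7,"tz":0,"turn":7.8,"gripper":1},{"tx":-0.8,"ty":-1.9,"tz":0,"turn":9,"gripper":1},{"tx":-0.9,"ty":-2.1,"tz":0,"turn":10.2,"gripper":1},{"tx":-1,"ty":-2.3,"tz":0,"turn":11.3,"gripper":1},{"tx":-1.08,"ty":-2.53,"tz":0,"turn":12.4,"gripper":1},{"tx":-1.08,"ty":-2.53,"tz":0,"turn":13.6,"gripper":1},{"tx":-1.08,"ty":-2.53,"tz":0,"turn":14.8,"gripper":1},{"tx":-1.08,"ty":-2.53,"tz":0,"turn":15.9,"gripper":1},{"tx":-1.08,"ty":-2.53,"tz":0,"turn":17,"gripper":1},{"tx":-1.08,"ty":-2.53,"tz":0,"turn":18.1,"gripper":1},{"tx":-1.08,"ty":-2.53,"tz":0,"turn":19.2,"gripper":1},{"tx":-1.08,"ty":-2.53,"tz":0,"turn":20.3,"gripper":1},{"tx":-1.08,"ty":-2.53,"tz":0,"turn":21.4,"gripper":1},{"tx":-1.08,"ty":-2.53,"tz":0,"turn":22.5,"gripper":1}]' 40
python3 -m jog '[{"tx":0,"ty":0,"tz":0,"turn":1.1,"gripper":1},{"tx":0,"ty":0,"tz":0,"turn":1.2,"gripper":1},{"tx":0,"ty":0,"tz":0,"turn":1.2,"gripper":1},{"tx":0,"ty":0,"tz":0,"turn":1.2,"gripper":1}]' 40
python3 - <<'E'
from h import *
s,p=shot("wrist");print(s["ee_pos"],s["tool_rot"],s["joints"],s["width"],s["force"],s["torque"],s["time"])
a=p["img"]
s2,q=shot("scene");b=cv2.resize(q["img"][130:240,160:270],(384,384),interpolation=cv2.INTER_CUBIC)
cv2.imwrite("pics/w5.png",cv2.resize(np.hstack([a,b])[:,:,::-1],(798,342)))
for t in("zero_mark","knob_pointer","knob_base"):
    for pp in(p,q):
        for d in ctrl.pinpoint(pp,t)[:4]: print(t,d["confidence"],w(pp,d["position"]).round(4))
E
```

```text
time: 8.73
ee_pos: [0.5223, -0.099, 0.1938]
tool_rot: [-180.0, -0.0, 20.0]
force: [-0.5, -0.4, -0.7]
width: 0.208
time: 9.07
ee_pos: [0.5223, -0.0992, 0.1938]
tool_rot: [-180.0, 0.0, 13.3]
force: [-0.2, -0.1, -1.4]
width: 0.211
[ 0.52231505 -0.0992422   0.19383515] [-1.79993578e+02  2.53333827e-03  1.32602140e+01] [ -6.31754126  28.42099502  20.70559778 107.02542651 -13.32859465
  46.9114897   34.52485869] 0.21052011720600947 [-0.24549845 -0.14462072 -1.40329744] [-0.06261137  0.03549057  0.04648943] 9.0667
zero_mark 0.84 [ 0.4827 -0.0971  0.0898]
zero_mark 0.64 [ 0.5251 -0.1033  0.1566]
zero_mark 0.55 [ 0.4847 -0.0999  0.0893]
knob_pointer 0.97 [ 0.5132 -0.0633  0.1545]
knob_pointer 0.88 [ 0.5178 -0.0624  0.158 ]
knob_pointer 0.85 [ 0.6745  0.3072 -0.0011]
knob_pointer 0.78 [ 0.4793  0.0896 -0.0009]
knob_pointer 0.73 [0.3612 0.2904 0.0026]
knob_base 0.96 [ 0.5251 -0.1045  0.1595]
knob_base 0.63 [ 5.084e-01  1.183e-01 -1.000e-04]
knob_base 0.62 [0.373  0.239  0.0046]
```

View pics/w5.png

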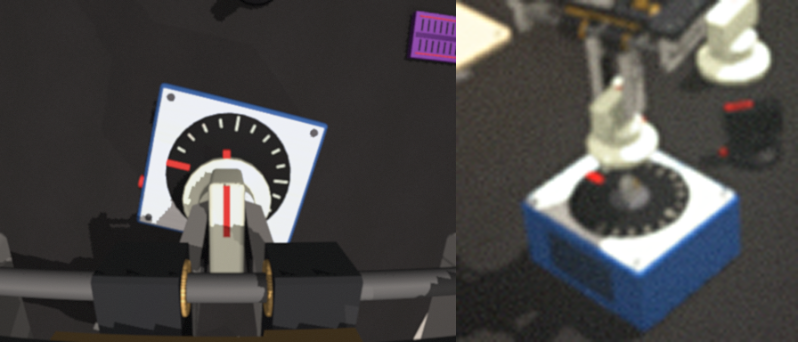

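```bash
python3 -m jog '[{"tx":0,"ty":0,"tz":0.3,"turn":0,"gripper":1},{"tx":0,"ty":0,"tz":0.6,"turn":0,"gripper":1},{"tx":0,"ty":0,"tz":0.8,"turn":0,"gripper":1},{"tx":0,"ty":0,"tz":0.95,"turn":0,"gripper":1},{"tx":0,"ty":0,"tz":1.1,"turn":0,"gripper":1},{"tx":0,"ty":0,"tz":1.15,"turn":0,"gripper":1},{"tx":0,"ty":0,"tz":1.15,"turn":0,"gripper":1}]' 40
python3 - <<'E'
from h import *
s=ctrl.get_state();print(s["ee_pos"],s["tool_rot"],s["force"],s["torque"])
E
```

```text
time: 10.05
ee_pos: [0.5226, -0.0994, 0.1476]
tool_rot: [-180.0, -0.0, 13.1]
force: [0.1, 1.3, -2.6]
width: 0.212
[ 0.5226223  -0.09940061  0.14763289] [-1.79994171e+02 -2.06869078e-02  1.30723223e+01] [ 0.1358424   1.27128657 -2.62144066] [ 0.14324745 -0.18572055 -0.0181765 ]
```

```bash
python3 -m jog '[{"tx":0,"ty":0,"tz":0.08,"turn":0,"gripper":1},{"tx":0,"ty":0,"tz":0.16,"turn":0,"gripper":1},{"tx":0,"ty":0,"tz":0.22,"turn":0,"gripper":1},{"tx":0,"ty":0,"tz":0.22,"turn":0,"gripper":1}]' 40
```

```text
time: 10.38
ee_pos: [0.5226, -0.0993, 0.1388]
tool_rot: [-180.0, -0.0, 13.1]
force: [2.2, 1.5, -1.9]
width: 0.211
```

```bash
python3 -m jog '[{"tx":0,"ty":0,"tz":0.08,"turn":0,"gripper":1},{"tx":0,"ty":0,"tz":0.15,"turn":0,"gripper":1},{"tx":0,"ty":0,"tz":0.22,"turn":0,"gripper":1},{"tx":0,"ty":0,"tz":0.24,"turn":0,"gripper":1},{"tx":0,"ty":0,"tz":0.24,"turn":0,"gripper":1},{"tx":0,"ty":0,"tz":0.24,"turn":0,"gripper":1}]' 40
python3 - <<'E'
from h import *
s,p=shot("wrist");print(s["ee_pos"],s["tool_rot"],s["width"],s["force"],s["torque"],s["time"])
a=p["img"]
s2,q=shot("scene");b=cv2.resize(q["img"][130:240,160:270],(384,384),interpolation=cv2.INTER_CUBIC)
cv2.imwrite("pics/w6.png",cv2.resize(np.hstack([a,b])[:,:,::-1],(798,342)))
for t in("zero_mark","knob_pointer","knob_base"):
    for pp in(p,q):
        for d in ctrl.pinpoint(pp,t)[:4]: print(t,d["confidence"],w(pp,d["position"]).round(4))
E
```

```text
time: 10.88
ee_pos: [0.5227, -0.0993, 0.1298]
tool_rot: [-180.0, -0.0, 13.1]
force: [1.7, 2.5, 4.5]
width: 0.207
[ 0.5226948  -0.09933946  0.12977059] [-1.79992595e+02 -4.97539232e-02  1.30816121e+01] 0.207340912399988 [1.68819702 2.54276465 4.53729692] [ 0.43918912 -0.29400218 -0.01103891] 10.8833
zero_mark 0.73 [ 0.4864 -0.0979  0.0924]
zero_mark 0.59 [ 0.4854 -0.1015  0.0909]
zero_mark 0.35 [ 0.5305 -0.1004  0.0025]
zero_mark 0.22 [ 0.5232 -0.099   0.1487]
knob_pointer 0.79 [ 0.5098 -0.062   0.0941]
knob_pointer 0.89 [ 0.3611  0.2868 -0.001 ]
knob_pointer 0.86 [ 0.5161 -0.0614  0.0951]
knob_pointer 0.84 [ 0.6737  0.3053 -0.0009]
knob_pointer 0.65 [0.4818 0.0895 0.0017]
knob_base 0.96 [0.3707 0.2429 0.0034]
knob_base 0.68 [ 0.5238 -0.1046  0.0914]
knob_base 0.68 [ 0.508   0.1198 -0.0008]
knob_base 0.62 [0.6571 0.2528 0.0008]
```

View pics/w6.png

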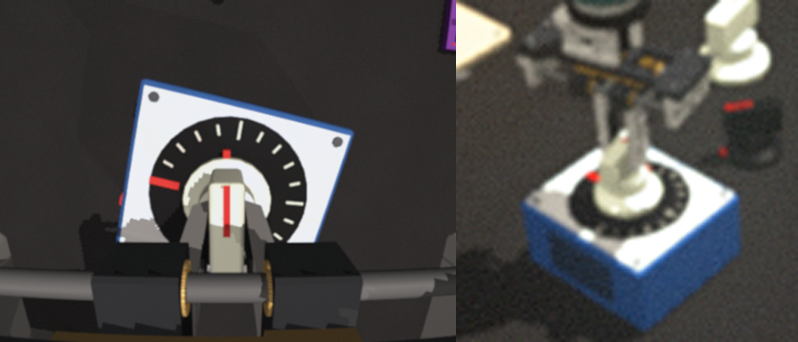

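The knob is home: TCP fell the full 12 mm past the key-top height, with 4.5 N of contact. I'll turn it to zero, pivoting about the knob axis.

```bash
python3 -m jog '[{"tx":0,"ty":0,"tz":0,"turn":0,"gripper":1},{"tx":0,"ty":0,"tz":0,"turn":0,"gripper":1},{"tx":0,"ty":0.005,"tz":0,"turn":-1,"gripper":1},{"tx":-0.005,"ty":0.01,"tz":0,"turn":-2,"gripper":1},{"tx":-0.01,"ty":0.015,"tz":0,"turn":-3,"gripper":1},{"tx":-0.01,"ty":0.02,"tz":0,"turn":-4,"gripper":1},{"tx":-0.015,"ty":0.03,"tz":0,"turn":-5,"gripper":1},{"tx":-0.02,"ty":0.035,"tz":0,"turn":-6,"gripper":1},{"tx":-0.02,"ty":0.04,"tz":0,"turn":-7,"gripper":1},{"tx":-0.025,"ty":0.045,"tz":0,"turn":-8,"gripper":1},{"tx":-0.03,"ty":0.05,"tz":0,"turn":-9,"gripper":1},{"tx":-0.035,"ty":0.055,"tz":0,"turn":-10,"gripper":1},{"tx":-0.04,"ty":0.06,"tz":0,"turn":-11,"gripper":1},{"tx":-0.04,"ty":0.065,"tz":0,"turn":-12,"gripper":1},{"tx":-0.044,"ty":0.067,"tz":0,"turn":-12.7,"gripper":1},{"tx":-0.044,"ty":0.067,"tz":0,"turn":-12.7,"gripper":1},{"tx":-0.044,"ty":0.067,"tz":0,"turn":-12.7,"gripper":1}]' 60
python3 - <<'E'
from h import *
s,p=shot("wrist");print(s["ee_pos"],s["tool_rot"],s["width"],s["force"],s["torque"],s["time"])
a=p["img"]
s2,q=shot("scene");b=cv2.resize(q["img"][130:240,160:270],(384,384),interpolation=cv2.INTER_CUBIC)
cv2.imwrite("pics/w7.png",cv2.resize(np.hstack([a,b])[:,:,::-1],(798,342)))
for t in("zero_mark","knob_pointer","knob_base"):
    for pp in(p,q):
        for d in ctrl.pinpoint(pp,t)[:4]: print(t,d["confidence"],w(pp,d["position"]).round(4))
E
```

```text
time: 12.7
ee_pos: [0.5223, -0.1004, 0.1298]
tool_rot: [179.9, -0.2, 89.3]
force: [1.7, 6.2, 4.6]
width: 0.21
[ 0.52231448 -0.10036704  0.12981103] [ 1.79871805e+02 -1.61946099e-01  8.93203816e+01] 0.21026513441944025 [1.71773944 6.24648632 4.58006011] [ 1.69285233 -0.54319225 -0.15798241] 12.7
zero_mark 0.66 [ 0.4837 -0.0964  0.0889]
zero_mark 0.9 [ 0.4864 -0.0973  0.0913]
zero_mark 0.32 [ 0.5251 -0.1001  0.1193]
knob_pointer 0.96 [ 0.4841 -0.0981  0.0925]
knob_pointer 0.79 [ 0.478   0.0917 -0.    ]
knob_pointer 0.9 [ 0.4817  0.0912 -0.    ]
knob_pointer 0.88 [0.3606 0.2887 0.0014]
knob_pointer 0.71 [ 0.6737  0.3049 -0.002 ]
knob_pointer 0.62 [ 0.4872 -0.0984  0.0943]
knob_base 0.85 [5.011e-01 1.235e-01 3.000e-04]
knob_base 0.84 [0.3737 0.2405 0.002 ]
knob_base 0.8 [ 0.5293 -0.1012  0.0929]
knob_base 0.63 [ 0.5093  0.1162 -0.0012]
knob_base 0.61 [6.573e-01 2.546e-01 5.000e-04]
```

View pics/w7.png

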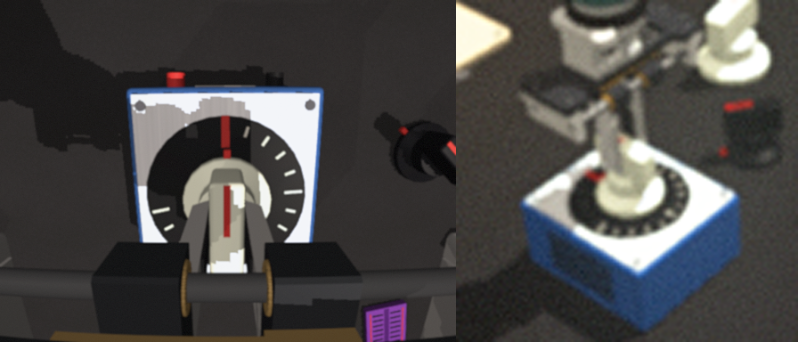

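The pointer tip (226,152) meets the zero line (225,135). Now I open the gripper and rise straight up.

```bash
python3 -m jog '[{"tx":0,"ty":0,"tz":0,"turn":0,"gripper":0.5},{"tx":0,"ty":0,"tz":0,"turn":0,"gripper":0.3},{"tx":0,"ty":0,"tz":0,"turn":0,"gripper":0.3},{"tx":0,"ty":0,"tz":0,"turn":0,"gripper":0.3},{"tx":0,"ty":0,"tz":0,"turn":0,"gripper":0.3},{"tx":0,"ty":0,"tz":0,"turn":0,"gripper":0.3},{"tx":0,"ty":0,"tz":-0.3,"turn":0,"gripper":0.3},{"tx":0,"ty":0,"tz":-0.8,"turn":0,"gripper":0.3},{"tx":0,"ty":0,"tz":-1.5,"turn":0,"gripper":0.3},{"tx":0,"ty":0,"tz":-2.3,"turn":0,"gripper":0.3},{"tx":0,"ty":0,"tz":-2.8,"turn":0,"gripper":0.3},{"tx":0,"ty":0,"tz":-3,"turn":0,"gripper":0.3},{"tx":0,"ty":0,"tz":-3,"turn":0,"gripper":0.3},{"tx":0,"ty":0,"tz":-3,"turn":0,"gripper":0.3}]' 60
python3 - <<'E'
from h import *
s,p=shot("wrist");print(s["ee_pos"],s["tool_rot"],s["width"],s["force"],s["time"])
a=p["img"]
s2,q=shot("scene");b=cv2.resize(q["img"][130:240,160:270],(384,384),interpolation=cv2.INTER_CUBIC)
cv2.imwrite("pics/w8.png",cv2.resize(np.hstack([a,b])[:,:,::-1],(798,342)))
for t in("zero_mark","knob_pointer","knob_base","seat"):
    for pp in(p,q):
        for d in ctrl.pinpoint(pp,t)[:6]: print(t,d["confidence"],w(pp,d["position"]).round(4))
E
```

```text
time: 14.27
ee_pos: [0.5206, -0.1026, 0.2487]
tool_rot: [-179.9, -0.0, 89.3]
force: [-0.2, 0.6, -0.1]
width: 0.7
[ 0.52057089 -0.10263728  0.24870656] [-1.79941190e+02 -1.03075107e-03  8.92589475e+01] 0.6997884082931232 [-0.15944975  0.59237781 -0.0593763 ] 14.2667
zero_mark 0.83 [ 0.4861 -0.097   0.0901]
zero_mark 0.5 [ 0.6011 -0.4197  0.0018]
zero_mark 0.77 [ 0.4876 -0.1007  0.0944]
knob_pointer 0.68 [ 0.4871 -0.0945  0.0932]
knob_pointer 0.65 [0.4785 0.0934 0.0022]
knob_pointer 0.76 [0.4837 0.0891 0.001 ]
knob_pointer 0.76 [ 0.6728  0.3056 -0.0009]
knob_pointer 0.6 [0.3621 0.291  0.0004]
knob_base 0.96 [0.5023 0.1237 0.0038]
knob_base 0.82 [6.447e-01 2.588e-01 4.000e-04]
knob_base 0.67 [ 0.5287 -0.0996  0.0886]
knob_base 0.97 [ 0.5297 -0.1011  0.0916]
knob_base 0.9 [ 0.6569  0.2516 -0.0013]
knob_base 0.84 [0.3724 0.2428 0.0046]
knob_base 0.7 [ 0.5088  0.1215 -0.0027]
seat 0.95 [ 0.5218 -0.1004  0.0918]
```

View pics/w8.png

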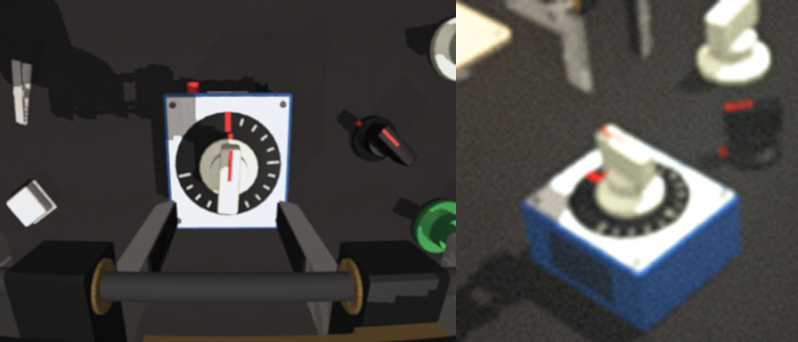

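The knob is seated and released. The tip (231,136) sits slightly right of the zero line (228,122), so I'll measure the residual.

Run:
```python
from h import *
s,p=shot("wrist");i=p["img"].astype(int)
cv2.imwrite("pics/c8.png",cv2.resize(p["img"][120:250,190:320,::-1],(580,580),interpolation=cv2.INTER_CUBIC))
red=((i[...,0]-i[...,1]>60)).astype(np.uint8);red[:115]=0;red[220:]=0;red[:,:230]=0;red[:,290:]=0
n,l,st,c=cv2.connectedComponentsWithStats(red)
for k in range(1,n):
    if st[k,4]>4:
        print(st[k],c[k].round(1),[ray(p,*c[k],z).round(4)[:2] for z in(.092,.095,.162)])
        v,u=np.nonzero(l==k);z=.162 if st[k,1]>160 else .093
        A=np.array([ray(p,a,b,z)[:2] for a,b in zip(u,v)]);d=np.linalg.svd(A-A.mean(0))[2][0];print("dir",np.degrees(np.arctan2(d[1],d[0])))
```

```text
[252 125  10  31 223] [256.  139.1] [array([ 0.4747, -0.0995]), array([ 0.4745, -0.0995]), array([ 0.4689, -0.0998])]
dir 5.058920465548167
[255 168   6  35 153] [257.8 184.8] [array([ 0.523 , -0.0982]), array([ 0.5223, -0.0982]), array([ 0.5071, -0.0988])]
dir -2.935923680878714
```

View pics/c8.png

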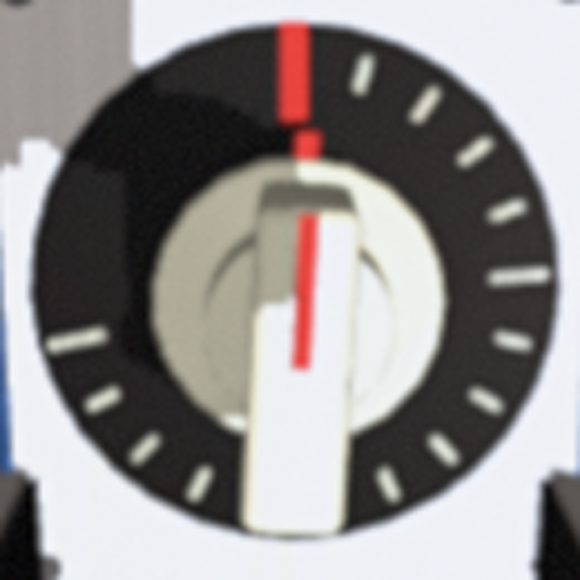

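Run:
```python
from h import *
s,p=shot("wrist");K=p["camera_matrix"]
for u,v in((256,210),(258,225),(224,205),(270,100)):
    d=float(np.median(p["depth"][v-1:v+2,u-1:u+2])); r=ray(p,u,v,0)-p["c"]; ax=p["Rcw"][:,2]
    print(u,v,(p["c"]+r*d/(r@ax)).round(4))
s,p=shot("top");print("bystanders seen:")
for t in("breadboard","oscillator","clip","trimmer"):print(t,[w(p,d["position"]).round(3) for d in ctrl.pinpoint(p,t)[:1]])
print(s["force"],ctrl.sign_off())
```

```text
256 210 [ 0.5293 -0.1005  0.1626]
258 225 [ 0.5429 -0.0989  0.1629]
224 205 [ 0.5453 -0.135   0.0912]
270 100 [ 0.4331 -0.0807  0.0005]
bystanders seen:
breadboard [array([0.788, 0.122, 0.   ])]
oscillator [array([ 0.602, -0.413, -0.001])]
clip [array([ 0.43 , -0.398, -0.001])]
trimmer [array([ 0.533,  0.444, -0.002])]
the job is handed in; nothing more can be done
[ 0.04880691 -1.4560463   0.65847473] None
```

I fitted the small white knob onto the keyed shaft, turned it to the zero mark and let go. I handed the job in after about 14.5 s of the 51 s allowed. I had measured the key at about 103° (roughly 76° clockwise of zero), so the keyway dropped straight on without searching.

- **Seating:** depth puts the top of the grip bar at 0.163 m, against 0.162 m expected when fully home.
- **Pointer:** the tip is about 3 mm (roughly 4°) off the zero line, within the 7 mm allowed. It looked exactly aligned while gripped and shifted slightly on release; I left it there.
- **Networks:** in the last views they put the knob's base 5–7 mm from the seat. I trusted the bore on the shaft and the visible skirt, which looks centred on the dial.
- **Clearance:** the gripper is about 50 mm above the knob and touches nothing. The robot never went near the bystanders, but I took no starting positions to compare their final ones with.
- **Refused call:** the first jog call was refused because rows were missing keys; nothing moved.

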